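# Feed the micromanipulator to its zero mark

## Task

The pipette on the micromanipulator beside the stereo microscope is still raised above its dish. Turn the black fluted feed drum clockwise (looking down on its top) until the white line on its skirt stands at the long zero mark, the one at the thumb tab of the scale ring, to within half a division; do not run more than one division past it on the way, and leave the ring as it was set. Then let go, with the dishes, the lid and the tube rack left where they are.

Things in the scene. Friction and masses are not known exactly. Their poses are not given: they have to be found in the camera images.
- drum_grip (a point): Centre of the feed drum's grip, on its axis, 32 mm above the scale ring's face. Black fluted cylinder, 50 mm in diameter, from 8 to 46 mm above that face; under it a bevelled skirt 72 mm across. Site z axis: the drum's axis, up out of its top, leaning 40 degrees from vertical away from the microscope; the gripper must lean likewise. Clear all round; nothing on the ring stands above its face.
- drum_line (a point): Lower end of the white index line, on the rim of the drum's skirt, 36 mm from the axis and 30 mm below drum_grip along it. The line, 5 mm wide, also runs up the skirt, the side and over the edge of the drum's top. x axis: radially outward; z: along the drum's axis.
- zero_mark (a point): Inner end of the scale ring's zero mark, 36 mm from the axis; coincides with drum_line when the line is at zero. The ring is an aluminium disc, 100 mm across, under the drum, with 24 divisions of 15 degrees. The zero is the thickest, longest black mark (5 mm wide) and runs on over the thumb tab, 14 mm wide, 13 mm out from the rim. x: radially outward; z: the drum's axis.
- feed_drum (a joint): Drum angle (rad), growing clockwise as seen looking down on its top; stops at 0 and 4.2; it starts 50 to 170 degrees before the mark. The line stands at zero when this equals scale_ring. Steady friction of 0.12 N m; it stays where it is left. Clockwise feeds the pipette down, 4 mm per rad.
- scale_ring (a joint): Angle of the scale ring (rad), same direction and same zero as feed_drum. Held by firm friction (0.6 N m); leave it as it is set.
- manipulator: Fixed steel plate (200 x 150 x 8 mm) with magnetic foot, column and the leaning feed unit. Origin on the bench; the drum leans towards its +y; drum_grip lies 71 mm along its +y, 265 mm above the bench. The column stands 78 mm along its +x and ends 203 mm above the bench.
- microscope: Fixed white stereo microscope, 450 mm high; origin on the bench below its objective, at the manipulator's -y side, 160 mm from the manipulator's origin. Its body is 100 mm wide (knobs 190 mm), its round-fronted base 225 mm wide and 35 mm high.
- dish: Loose clear dish, 60 mm across, 13 mm high, on the microscope's base below the objective; origin under its centre. Bystander.
- dish_lid: Loose clear lid, 64 mm across, 8 mm high, lying on the microscope's base beside the dish; origin under its centre. Bystander.
- tube_rack: Loose blue tube rack, 100 x 200 mm, 61 mm high with its tubes, on the bench about 0.3 m from the manipulator on the side to which the drum leans; origin under its centre. Bystander.
- dish_stack: Loose stack of three clear lidded dishes, 92 mm across, 46 mm high, on the bench behind the manipulator as seen from the robot; origin under its centre. Bystander.

How it is judged:
By the outcome, as a careful person would: the job done as asked, in the order asked, and still so for the second after the job is handed in, with the robot touching nothing.
It also fails if it takes over 48 s, if anything falls off the work surface, if the arm or the gripper's body presses on something with over 40 N, if the wrist force passes 120 N, or if a joint passes its speed limit or range.

## Robot

A 6-joint arm with a two-finger parallel gripper is mounted at the origin on the work surface. World frame = base frame: x ahead of the robot, y to its left, z up, the work surface at z = 0. Lengths are in m, angles in rad, forces in N, time in s.
With the tool pointing down it reaches from about 0.35 to 0.95 m from the base axis. Payload 17.4 kg.
Tool frame: the origin (TCP) lies at the very end of the fingers, on their centre line; the grasp point (between the pads) lies 19 mm behind it (pinch_z is the z of the grasp point in the tool frame, in m); z points along the fingers, x is the direction in which the jaws open and shut, and the axes are right-handed (so a half turn about z gives the same grasp; the last joint's range is limited). The gripper opens to 93 mm and grips with 3 to 60 N. Pads are 15 mm wide; open, the fingers measure 128 mm over their backs; the gripper's body (75 mm by 188 mm) begins 65 mm behind the grasp point.
Start: joints at [1.114, 0.116, 1.442, -0, 1.584, -0.038], TCP at [0.275, 0.617, 0.219] pointing down, gripper open.
Joint ranges: [-2.83, 2.83], [-0.83, 2.19], [0.07, 2.5], [-1.14, 4.28], [0.01, 3], [-2.97, 2.97]. Speed limits (rad/s): [1.89, 1.89, 2.22, 3.14, 3.14, 3.14].

## Interface

Orientations are given as a unit quaternion [x, y, z, w].
In Python, from bench import state, camera, sign_off, spot_in, pinch_z gives the robot as it stands. The module is installed in compiled form; this text tells all that it offers.
- The arm moves only by the tool servo_tool, never from a script. Its argument "moves" is a list of rows, each a list of 2 entries, a list of its own where there are three numbers: the shift along the tool's x, y, z in m, then the turn about the tool's z in rad. In form: [[[x, y, z], roll], ...]. A call has 1 to 10 rows; each row shifts and turns the commanded pose from where the row before left it, along the tool's axes as they then stand; what a row does not reach is not made up. A row lasts 1/10 s, in which the tool goes at most 50 mm and 8.59 degrees, less where a joint would pass 70% of its speed; a pose out of reach is approached as far as the arm can. A call with a gripper value outside its range is refused whole. "fingers" is the opening, from -1 (shut) to 1 (fully open), so that 0 is half open, set as the call begins (left out, the last holds). The fingers move at their own pace and stop on an object; "newtons" is the grip in N (left out, the last holds). Time passes only in rows, so rows that do not move let the fingers close. It gives the time, the measured TCP pose, the force and the opening at its end, in the units of the state.
- state(): the state, without advancing time (a new reading comes with each control period).
- camera(name): name is "scene" or "side" or "wrist"; returns a dict with "img" (400x640x3 uint8, red, green, blue), "fx", "fy", "cx", "cy" (pixels), "k1" (the pictures are not rectified: a ray, as slopes to the right and down, at radius r is drawn at 1 + k1 r^2 times it, then the intrinsics apply), "pose" (4x4, takes a point from camera to world coordinates); the wrist camera has in their place "hand_eye" (4x4, takes a point from camera to tool coordinates, whose origin is the TCP and whose axes are the tool frame's). Camera axes: x right, y down, z forward; pixel columns grow to the right and rows downward; lengths in m; the calibration is good to about 2 mm. A picture is of the moment at which its call begins: read the wrist's pose just before it. There is no depth.
- sign_off(): hands the job in, once; it reports no verdict.
Trained networks look in a picture, given as the dict that the camera call returned (one of the last four; its "shot" number tells which), for a name from the list of things; names that differ only in an ending like _2 or _b are one class to them, and where a whole thing is asked for, a point or a joint stands for the part that bears it (a point fixed in the world has none). Each returns a list of dicts, best first, with "confidence" (0 to 1); they miss things now and then, are a little off and sometimes report something else, mostly with a low value. They report only what shows in the picture. A call takes as long as a camera call.
- spot_in(picture, target): "location" ([row, column] in pixels, amid what is visible of it).
The state is a dict: "clock": time; "q": joint angles; "joint_velocities": joint speeds; "joint_torque": joint torques, N m; "ee_pos": TCP position; "tcp_rot": TCP orientation; "contact_force": force on the tool from outside, world axes, zero at the start; "torque": the same for the moment, N m; "opening": finger opening in m.
Only numpy, scipy, OpenCV 4.12 (cv2) and the standard library are available. Lean on these libraries where they do the work, as an engineer would, in place of code of your own. Each camera call takes 0.05 s, during which the arm holds its last target.

## Working session

There is one attempt and no reset: what is moved stays moved. The work goes in short steps, Python scripts to look and compute and a tool call to move; the robot and the scene stay as the last step left them, time stands still between calls to the robot, and variables do not carry over. Pictures are saved under pics/ and viewed, and the job is handed in when it is done.

Besides the shell and the picture viewer there is one more tool, called as name([rows], argument=value, ...), one row to a line, values as JSON. servo_tool: Moves the arm, as the interface text tells. Its arguments: {"type":"object","properties":{"moves":{"type":"array"},"fingers":{"type":"number"},"newtons":{"type":"number"}},"required":["moves"]}

```bash
mkdir -p pics; cat > h.py <<'E'
import numpy as np, cv2
from bench import state, camera, sign_off, spot_in, pinch_z
from scipy.spatial.transform import Rotation as R
def save(n,im): cv2.imwrite('pics/'+n+'.png',cv2.cvtColor(im,cv2.COLOR_RGB2BGR))
def T(s):
    M=np.eye(4);M[:3,:3]=R.from_quat(s['tcp_rot']).as_matrix();M[:3,3]=s['ee_pos'];return M
def und(c,rc):
    K=np.array([[c['fx'],0,c['cx']],[0,c['fy'],c['cy']],[0,0,1]])
    p=np.array([[[rc[1],rc[0]]]],float)
    return cv2.undistortPoints(p,K,np.array([c['k1'],0,0,0,0.]))[0,0]
def ray(c,rc,pose):
    d=np.r_[und(c,rc),1]; d=pose[:3,:3]@d
    return pose[:3,3],d/np.linalg.norm(d)
def tri(rays):
    A=np.zeros((3,3));b=np.zeros(3)
    for o,d in rays:
        P=np.eye(3)-np.outer(d,d);A+=P;b+=P@o
    x=np.linalg.solve(A,b); return x,[np.linalg.norm((np.eye(3)-np.outer(d,d))@(x-o)) for o,d in rays]
def proj(c,pose,X):
    Pi=np.linalg.inv(pose);x=Pi[:3,:3]@np.asarray(X)+Pi[:3,3]
    K=np.array([[c['fx'],0,c['cx']],[0,c['fy'],c['cy']],[0,0,1]])
    p=cv2.projectPoints(x.reshape(1,1,3),np.zeros(3),np.zeros(3),K,np.array([c['k1'],0,0,0,0.]))[0][0,0]
    return p  # col,row
E
cat > a.py <<'E'
from h import *
import pickle
s=state();print(s['clock'],s['ee_pos'],s['tcp_rot'],s['contact_force'],s['opening'],pinch_z)
cs={}
for n in ['scene','side','wrist']:
    s=state();c=camera(n);c['P']=c['pose'] if 'pose' in c else T(s)@c['hand_eye'];cs[n]=c;save('1'+n,c['img'])
    print(n,c['fx'],c['k1'],c['P'].round(3).tolist())
    for t in ['drum_grip','drum_line','zero_mark','feed_drum','manipulator','microscope','tube_rack','dish_stack']:
        r=spot_in(c,t); print(t,[(np.round(x['location']),round(x['confidence'],2)) for x in r[:2]])
pickle.dump(cs,open('c1.pkl','wb'));print(state()['clock'])
E
python3 a.py
```

```text
0.0 [0.27440397 0.61648363 0.21790305] [ 8.38651056e-01  5.44668770e-01 -5.01010028e-04  2.93202076e-04] [-1.08377144 -0.17335053 -0.27505402] 0.09310534005768459 -0.0188
scene 413.77642245011424 -0.04400553399925021 [[0.132, 0.79, -0.599, 1.185], [0.991, -0.094, 0.094, -0.023], [0.018, -0.606, -0.795, 0.937], [0.0, 0.0, 0.0, 1.0]]
drum_grip [(array([269., 248.]), 0.65), (array([142., 326.]), 0.61)]
drum_line [(array([140., 328.]), 0.7)]
zero_mark [(array([155., 323.]), 0.56)]
feed_drum [(array([144., 330.]), 0.61)]
manipulator [(array([187., 337.]), 0.83), (array([153., 374.]), 0.68)]
microscope [(array([215., 271.]), 0.82)]
tube_rack [(array([153., 372.]), 0.98)]
dish_stack [(array([204., 402.]), 0.78), (array([251., 265.]), 0.67)]
side 496.9447323406838 0.0425012141111149 [[0.728, -0.528, 0.437, -0.066], [-0.686, -0.558, 0.468, -0.611], [-0.003, -0.64, -0.768, 1.281], [0.0, 0.0, 0.0, 1.0]]
drum_grip [(array([173., 288.]), 0.9), (array([192., 367.]), 0.51)]
drum_line [(array([172., 290.]), 0.84)]
zero_mark [(array([180., 301.]), 0.7)]
feed_drum [(array([174., 295.]), 0.71)]
manipulator [(array([201., 307.]), 0.67), (array([183., 300.]), 0.47)]
microscope [(array([192., 366.]), 0.7)]
tube_rack [(array([222., 212.]), 0.95), (array([224., 369.]), 0.21)]
dish_stack [(array([184., 263.]), 0.89)]
wrist 312.38561800547683 -0.042072112781786505 [[0.407, 0.883, 0.233, 0.211], [0.913, -0.393, -0.104, 0.645], [-0.001, 0.255, -0.967, 0.384], [0.0, 0.0, 0.0, 1.0]]
drum_grip []
drum_line []
zero_mark []
feed_drum []
manipulator []
microscope []
tube_rack []
dish_stack []
1.35
```

View pics/1scene.png

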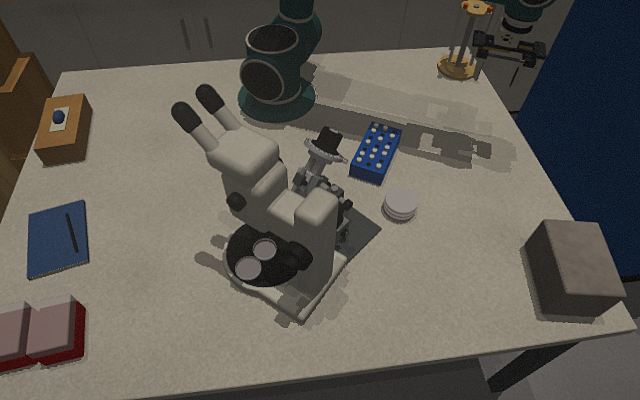

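View pics/1side.png

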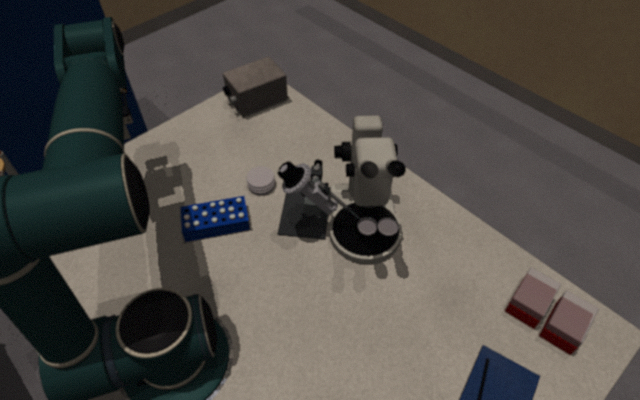

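```bash
cat > b.py <<'E'
from h import *
import pickle
cs=pickle.load(open('c1.pkl','rb'))
S,D=cs['scene'],cs['side']
for n,a,b in [('grip',(142,326),(173,288)),('line',(140,328),(172,290)),('zero',(155,323),(180,301)),('rack',(153,372),(222,212)),('stack',(204,402),(184,263)),('micro',(215,271),(192,366)),('manip',(187,337),(201,307))]:
    print(n,*tri([ray(S,a,S['P']),ray(D,b,D['P'])]))
for n,c,(r,q) in [('scene',S,(145,330)),('side',D,(178,295))]:
    im=c['img'][r-50:r+50,q-65:q+65]; save('1z'+n,cv2.resize(im,None,fx=6,fy=6,interpolation=cv2.INTER_CUBIC))
E
python3 b.py
```

```text
grip [0.49599598 0.10286732 0.25317515] [np.float64(0.0049082860851525885), np.float64(0.004908286085152536)]
line [0.49906456 0.10316364 0.25888515] [np.float64(0.0003284068324594881), np.float64(0.000328406832459567)]
zero [0.51868317 0.08605718 0.22769234] [np.float64(0.0038116202797786876), np.float64(0.003811620279778813)]
rack [0.31940601 0.28013344 0.01333879] [np.float64(0.004518320934407707), np.float64(0.004518320934407577)]
stack [0.53329238 0.30770748 0.01451595] [np.float64(0.009893271908265878), np.float64(0.009893271908265914)]
micro [ 0.64615013 -0.04720476  0.18500199] [np.float64(0.0036426519183622432), np.float64(0.003642651918362152)]
manip [0.53789333 0.10690609 0.11413366] [np.float64(0.021907422215876063), np.float64(0.021907422215875962)]
```

View pics/1zscene.png

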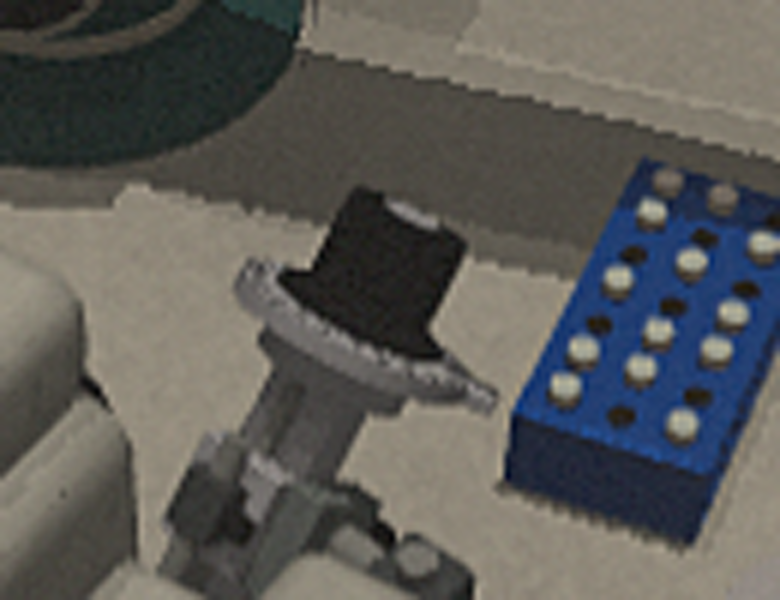

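View pics/1zside.png

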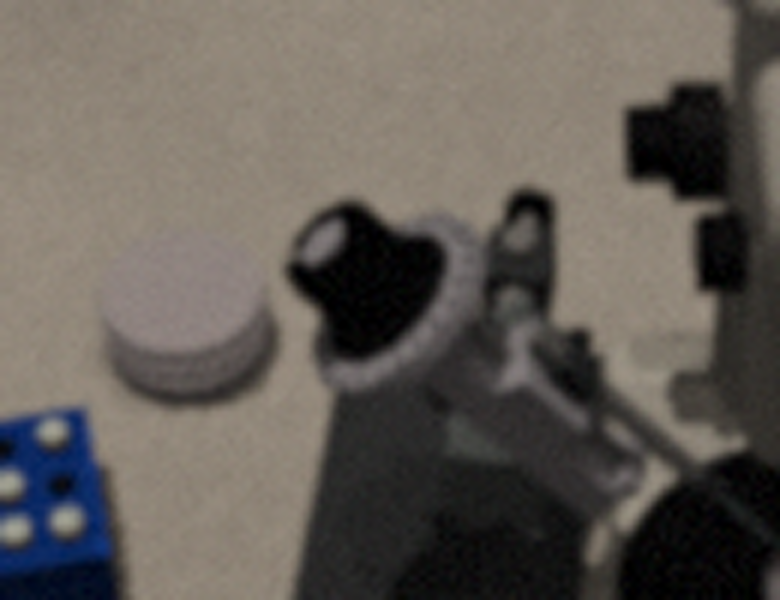

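View pics/1wrist.png

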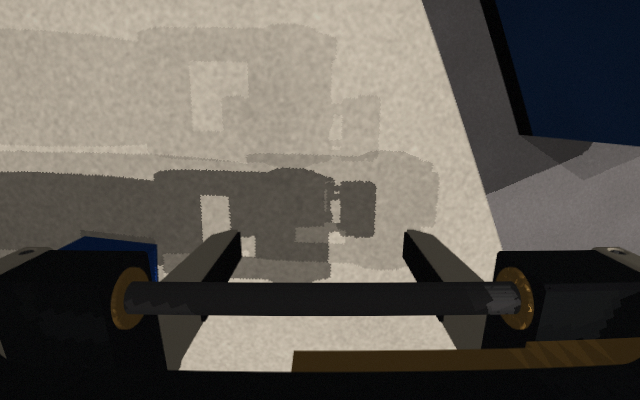

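servo_tool([
  [[-0.015,0.016,-0.02],0],
  [[-0.02,0.022,-0.02],0],
  [[-0.022,0.024,-0.02],0],
  [[-0.022,0.024,-0.02],0],
  [[-0.022,0.024,-0.02],0],
  [[-0.022,0.024,-0.02],0],
  [[-0.022,0.024,-0.02],0],
  [[-0.022,0.024,-0.02],0],
  [[-0.022,0.024,-0.01],0],
  [[-0.022,0.024,-0.01],0],
], fingers=1)

```text
clock: 2.35
ee_pos: [0.3991, 0.3291, 0.3995]
tcp_rot: [0.839, 0.545, 0.0, -0.0]
contact_force: [-0.6, 0.3, 0.1]
opening: 0.093
```

servo_tool([
  [[-0.022,0.024,0],0],
  [[-0.022,0.024,0],0],
  [[-0.022,0.024,0],0],
  [[-0.022,0.024,0],0],
  [[-0.022,0.024,0],0],
  [[-0.022,0.024,0],0],
  [[-0.022,0.024,0],0],
  [[-0.022,0.024,0],0],
  [[0,0,0],0.12],
  [[0,0,0],0.12],
])

```text
clock: 3.35
ee_pos: [0.5029, 0.0905, 0.3986]
tcp_rot: [0.899, 0.438, -0.0, -0.0]
contact_force: [0.8, 0.1, -0.2]
opening: 0.0928
```

servo_tool([
  [[0,0,0],0.12],
  [[0,0,0],0],
])

```text
clock: 3.55
ee_pos: [0.5026, 0.0914, 0.3988]
tcp_rot: [0.923, 0.385, 0.0, 0.0]
contact_force: [-0.1, -0.4, -0.1]
opening: 0.0931
```

```bash
cat > w.py <<'E'
from h import *
import pickle,sys
n=sys.argv[1]
s=state();c=camera('wrist');c['P']=T(s)@c['hand_eye'];c['s']=s;save(n,c['img']);pickle.dump(c,open(n+'.pkl','wb'))
print(s['clock'],s['ee_pos'],T(s)[:3,:3].round(3).tolist(),s['contact_force'],s['opening'],s['q'])
for t in sys.argv[2:]:
    print(t,[(np.round(x['location']),round(x['confidence'],2)) for x in spot_in(c,t)[:2]])
E
python3 w.py w1 drum_grip drum_line zero_mark
```

```text
3.55 [0.50264018 0.09140218 0.39875323] [[0.704, 0.71, 0.0], [0.71, -0.704, 0.0], [0.0, 0.0, -1.0]] [-0.08659329 -0.39932279 -0.12800441] 0.09305466796530103 [ 1.29944665e-01 -2.29550892e-01  1.48358362e+00 -6.22708713e-07
  1.88738842e+00 -6.59742979e-01]
drum_grip [(array([184., 322.]), 0.58)]
drum_line []
zero_mark [(array([216., 318.]), 0.84)]
```

View pics/w1.png

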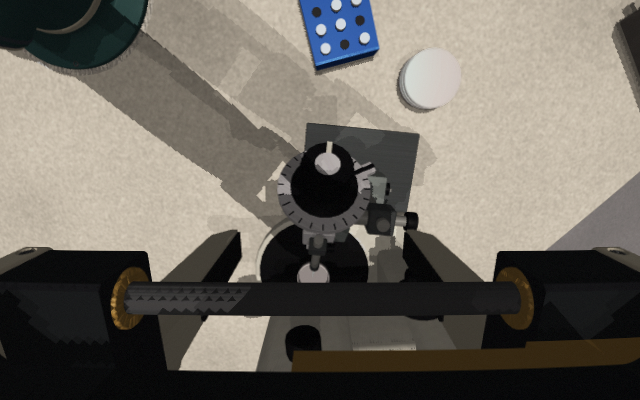

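```bash
python3 - <<'E'
from h import *
im=cv2.imread('pics/w1.png')[115:260,255:435]
im=cv2.resize(im,None,fx=4.4,fy=4.1,interpolation=cv2.INTER_CUBIC);im=np.clip(im*1.3,0,255).astype('uint8');cv2.imwrite('pics/w1z.png',im[:600])
E
```

```text
(no output)
```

View pics/w1z.png

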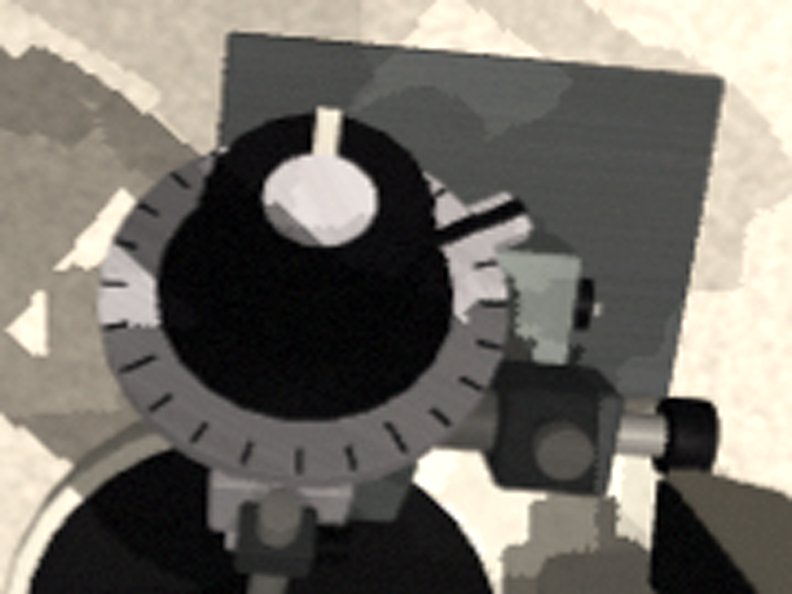

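```bash
cat > fit.py <<'E'
from h import *
import pickle
from scipy.optimize import least_squares
cs=pickle.load(open('c1.pkl','rb')); W=pickle.load(open('w1.pkl','rb'))
def frame(p):
    az=p[3]; l=np.array([np.cos(az),np.sin(az),0]); t=np.radians(40)
    a=np.sin(t)*l+np.cos(t)*np.array([0,0,1]); e1=np.cos(t)*l-np.sin(t)*np.array([0,0,1]) # downhill
    e2=np.cross(a,e1) # ccw from above
    return a,e1,e2
def pt(p,r,h,th): # th clockwise from downhill
    a,e1,e2=frame(p); return np.array(p[:3])+a*(h-.032)+r*(np.cos(th)*e1-np.sin(th)*e2)
def Wz(x,y): return np.array([x/4.4+255,y/4.1+115])
def Sz(x,y): return np.array([x/6+265,y/6+95])
def Dz(x,y): return np.array([x/6+230,y/6+128])
ths=np.linspace(0,2*np.pi,181)
curves=[(W,.05,0,[Wz(*q) for q in [(98,300),(300,483),(508,325),(120,378),(470,420),(210,455),(118,215)]]),
 (W,.036,.002,[Wz(*q) for q in [(157,300),(453,300),(305,420),(190,370),(420,370)]])]
pts=[(W,0,.046,0,Wz(320,200)),(cs['side'],0,.046,0,Dz(322,240))]
def res(v):
    p=v[:4];o=[]
    for c,r,h,Q in curves:
        P=np.array([proj(c,c['P'],pt(p,r,h,t)) for t in ths])
        for q in Q: o.append(np.min(np.linalg.norm(P-q,axis=1)))
    for c,r,h,t,q in pts: o+=list(proj(c,c['P'],pt(p,r,h,t))-q)
    o+=list(proj(W,W['P'],pt(p,.036,0.001,v[4]))-Wz(438,240)); o+=list(proj(W,W['P'],pt(p,.063,0,v[4]))-Wz(525,205))
    o+=list(proj(W,W['P'],pt(p,.025,.046,v[5]))-Wz(328,107))
    o+=list(proj(cs['scene'],cs['scene']['P'],pt(p,.063,0,v[4]))-Sz(492,402))
    return np.array(o)
if __name__=='__main__':
    r=least_squares(res,[.497,.10,.262,np.radians(130),1,0.1],diff_step=1e-4,loss='soft_l1')
    v=r.x;print(v[:3],np.degrees(v[3:]),'to go',np.degrees(v[4]-v[5]));print(res(v).round(1))
    np.save('v.npy',v)
E
python3 fit.py
```

```text
[0.49339144 0.10862424 0.26384532] [128.66858127  57.94978292  -1.59444631] to go 59.54422923187721
[ 0.5  1.9  0.3  0.2  1.7  0.5  0.7  0.4  0.2  0.5  0.3  1.2  0.5 -0.1
  0.  -0.1 -1.   0.1 -0.   0.3 -0.   0.5  0.4 -1.3]
```

```bash
python3 - <<'E'
from h import *
import pickle
cs=pickle.load(open('c1.pkl','rb'));S,D=cs['scene'],cs['side']
for a,b in [((115,182),(168,397)),((97,208),(170,370))]: print(tri([ray(S,a,S['P']),ray(D,b,D['P'])]))
v=np.load('v.npy');M=np.array([[.704,.710,0],[.710,-.704,0],[0,0,-1]])
d=np.r_[v[:2],.255+.02]-np.array([.50264,.0914,.39875]);print(M.T@d)
E
```

```text
(array([ 0.58568852, -0.18133383,  0.43776723]), [np.float64(0.0012282326330253434), np.float64(0.0012282326330253584)])
(array([ 0.53802758, -0.1391636 ,  0.43500832]), [np.float64(0.0012571577168442082), np.float64(0.001257157716844256)])
[ 0.00571822 -0.01869234  0.12375   ]
```

servo_tool([
  [[0.0055,-0.0185,0],0],
  [[0,0,0.015],-0.118],
  [[0,0,0.025],-0.118],
  [[0,0,0.025],0],
  [[0,0,0.02],0],
  [[0,0,0.01],0],
  [[0,0,0],0],
])

```text
clock: 4.45
ee_pos: [0.4931, 0.1084, 0.3027]
tcp_rot: [0.871, 0.492, -0.001, -0.0]
contact_force: [-0.1, -0.2, 0.2]
opening: 0.0926
```

```bash
python3 w.py w2; python3 - <<'E'
import pickle
from fit import *
c=pickle.load(open('w2.pkl','rb'));v=np.load('v.npy');im=c['img'].copy()
for r,h in [(.05,0),(.036,.002),(.025,.046)]:
    for t in ths:
        p=proj(c,c['P'],pt(v,r,h,t)); cv2.circle(im,(int(p[0]),int(p[1])),0,(255,0,0),-1)
print(v[:2]-c['s']['ee_pos'][:2])
save('w2o',im)
E
```

```text
4.45 [0.49305314 0.10842185 0.30271426] [[0.516, 0.857, -0.002], [0.857, -0.516, -0.0], [-0.001, -0.001, -1.0]] [-0.12289665 -0.23752859  0.17585422] 0.09258898471553942 [ 1.65910400e-01 -2.65211082e-01  1.66740537e+00  1.73450000e-05
  1.74099132e+00 -8.63243339e-01]
[0.0003383  0.00020239]
```

View pics/w2o.png

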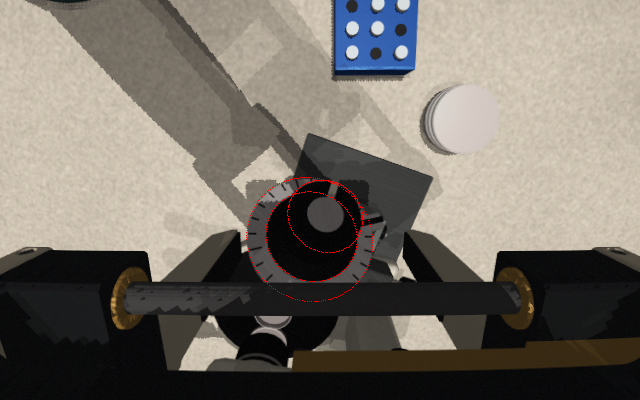

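servo_tool([
  [[0,0,0.015],0],
  [[0,0,0.02],0],
  [[0,0,0.013],0],
  [[0,0,0],0],
])

```text
clock: 4.9
ee_pos: [0.4929, 0.1083, 0.2538]
tcp_rot: [0.871, 0.492, -0.001, -0.0]
contact_force: [0.3, 0.3, 0.8]
opening: 0.0928
```

servo_tool([
  [[0,0,0],0],
  [[0,0,0],0],
  [[0,0,0],0],
  [[0,0,0],0],
  [[0,0,0],0],
], fingers=-1, newtons=30)

```text
clock: 5.4
ee_pos: [0.4934, 0.1084, 0.2559]
tcp_rot: [0.871, 0.492, 0.0, 0.0]
contact_force: [-0.8, -2.6, 0.4]
opening: 0.0574
```

```bash
python3 w.py w3;python3 -c "
from h import *
print(state()['torque'])"
```

```text
5.4 [0.49341181 0.10840638 0.25591793] [[0.517, 0.856, 0.0], [0.856, -0.517, 0.0], [0.0, 0.0, -1.0]] [-0.7812979  -2.64504948  0.41435982] 0.05741006209872453 [ 1.65797203e-01 -2.65817117e-01  1.74271152e+00 -4.05676193e-05
  1.66436922e+00 -8.62160016e-01]
[-3.98488893  2.49137193 -0.15150589]
```

View pics/w3.png

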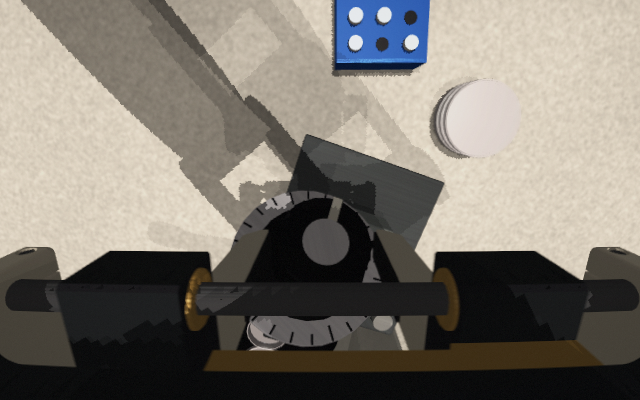

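servo_tool([
  [[0,0,0],0.06],
  [[0,0,0],0.08],
  [[0,0,0],0.08],
  [[0,0,0],0.08],
  [[0,0,0],0.05],
  [[0,0,0],0],
])

```text
clock: 6.05
ee_pos: [0.4933, 0.1068, 0.2554]
tcp_rot: [0.944, 0.331, -0.001, 0.002]
contact_force: [-2.5, -17.1, -2.6]
opening: 0.049
```

```bash
python3 w.py w4
```

```text
6.05 [0.49325233 0.10675118 0.25537193] [[0.781, 0.625, -0.001], [0.625, -0.781, -0.004], [-0.003, 0.002, -1.0]] [ -2.48450713 -17.09920817  -2.59071948] 0.048992163221204726 [ 0.16465422 -0.26574568  1.74353041 -0.00346236  1.66502999 -0.51071638]
```

View pics/w4.png

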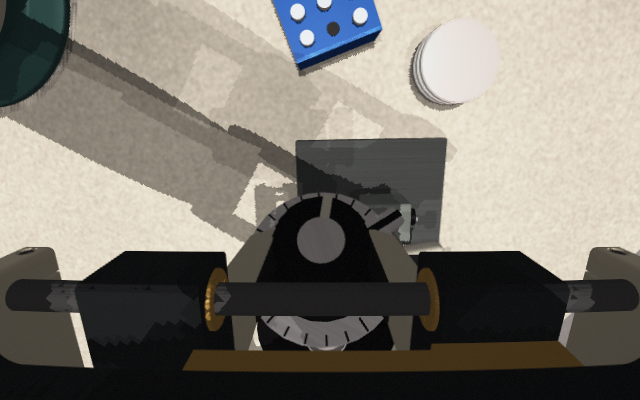

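```bash
cat > m.py <<'E'
from fit import *
import sys
def meas(c,v,r=.0215,h=.046,lo=-40,hi=140):
    g=c['img'].mean(2).astype(np.float32); th=np.radians(np.arange(lo,hi,1.0))
    tot=0
    for rr in (r-.002,r,r+.002):
        P=np.array([proj(c,c['P'],pt(v,rr,h,t)) for t in th]).astype(np.float32)
        tot=tot+cv2.remap(g,P[:,:1],P[:,1:],cv2.INTER_LINEAR)[:,0]
    tot/=3; b=tot-np.median(tot); i=np.argmax(b); w=np.clip(b[max(0,i-12):i+13]-b[i]*.4,0,None)
    return np.degrees(np.sum(w*th[max(0,i-12):i+13])/w.sum()),b[i],np.sort(tot)[-15:].round()[::5]
if __name__=='__main__':
    v=np.load('v.npy')
    for n in sys.argv[1:]:
        c=pickle.load(open(n+'.pkl','rb')); print(n,meas(c,v))
        ctr=proj(c,c['P'],pt(v,0,.046,0));print('cap',ctr)
E
python3 m.py w1 w2 w3 w4
```

```text
w1 (np.float64(-2.2237873092002522), np.float32(158.91595), array([ 90., 159., 177.], dtype=float32))
cap [328.20419478 163.69779147]
w2 (np.float64(-1.8996873591020293), np.float32(87.92589), array([49., 92., 97.], dtype=float32))
cap [326.27451561 214.67162087]
w3 (np.float64(-2.07075149193085), np.float32(90.06039), array([ 48.,  97., 100.], dtype=float32))
cap [327.11111084 242.10852449]
w4 (np.float64(5.78737718584568), np.float32(80.20269), array([38., 84., 87.], dtype=float32))
cap [322.52819434 239.78888725]
```

servo_tool([
  [[0,0,0],0.06],
  [[0,0,0],0.08],
  [[0,0,0],0.08],
  [[0,0,0],0.08],
  [[0,0,0],0.06],
  [[0,0,0],0],
], newtons=45)

```text
clock: 6.7
ee_pos: [0.4923, 0.1085, 0.2565]
tcp_rot: [0.987, 0.158, -0.001, -0.0]
contact_force: [-18.8, -1.9, 9.1]
opening: 0.0523
```

```bash
python3 w.py w5;python3 m.py w5
```

```text
6.7 [0.4923475  0.10847752 0.25652768] [[0.95, 0.312, -0.002], [0.312, -0.95, 0.0], [-0.001, -0.001, -1.0]] [-18.79972667  -1.89879993   9.11011565] 0.052318019053112216 [ 1.65975553e-01 -2.66971884e-01  1.74266805e+00  4.77849233e-04
  1.66738065e+00 -1.50944493e-01]
w5 (np.float64(15.138176549978585), np.float32(86.55285), array([48., 94., 94.], dtype=float32))
cap [315.60364476 243.34529379]
```

View pics/w5.png

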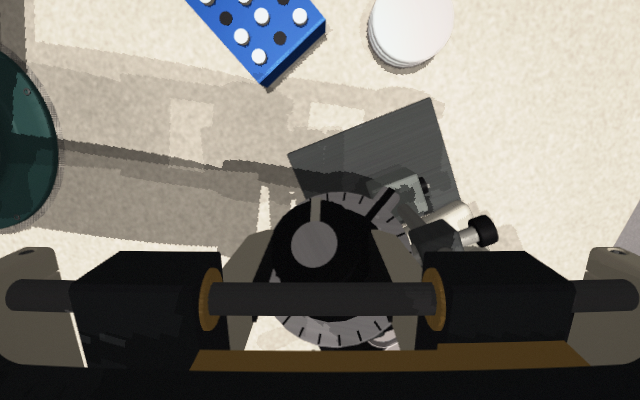

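servo_tool([
  [[0,0,0],0],
  [[0,0,0],0],
  [[0,0,0],-0.14],
  [[0,0,0],-0.14],
  [[0,0,0],-0.14],
  [[0,0,0],-0.14],
  [[0,0,0],-0.14],
  [[0,0,0],-0.1],
  [[0,0,0],0],
], fingers=0.6)

```text
clock: 7.65
ee_pos: [0.4935, 0.1085, 0.2556]
tcp_rot: [0.847, 0.531, 0.0, -0.0]
contact_force: [0.7, 0.4, 0.3]
opening: 0.0743
```

servo_tool([
  [[0,0,0],0],
  [[0,0,0],0],
  [[0,0,0],0],
  [[0,0,0],0],
  [[0,0,0],0.06],
  [[0,0,0],0.08],
  [[0,0,0],0.08],
  [[0,0,0],0.08],
  [[0,0,0],0.08],
  [[0,0,0],0],
], fingers=-1)

```text
clock: 8.65
ee_pos: [0.4937, 0.1061, 0.2551]
tcp_rot: [0.934, 0.358, -0.001, 0.002]
contact_force: [3.6, -19.9, -4.6]
opening: 0.0491
```

```bash
python3 w.py w6;python3 m.py w6
```

```text
8.65 [0.49367926 0.10612238 0.25508305] [[0.744, 0.668, 0.0], [0.668, -0.744, -0.005], [-0.003, 0.004, -1.0]] [  3.60014239 -19.85274064  -4.56289055] 0.049145718136601936 [ 0.16425272 -0.26542117  1.74373367 -0.00508223  1.66391615 -0.56801916]
w6 (np.float64(24.282108211833187), np.float32(79.57525), array([43., 86., 87.], dtype=float32))
cap [323.95316407 238.75185823]
```

servo_tool([
  [[0,0,0],0.06],
  [[0,0,0],0.08],
  [[0,0,0],0.08],
  [[0,0,0],0.08],
  [[0,0,0],0.08],
  [[0,0,0],0.08],
  [[0,0,0],0.04],
  [[0,0,0],0],
])

```text
clock: 9.5
ee_pos: [0.4925, 0.1086, 0.2566]
tcp_rot: [0.993, 0.118, -0.0, -0.0]
contact_force: [-18.1, -0.8, 9.3]
opening: 0.0533
```

```bash
python3 w.py w7;python3 m.py w7
```

```text
9.5 [0.49245085 0.10863762 0.25663974] [[0.972, 0.234, -0.001], [0.234, -0.972, 0.0], [-0.001, -0.001, -1.0]] [-18.09894464  -0.8230416    9.31019329] 0.053273594889201144 [ 1.66222277e-01 -2.67037981e-01  1.74254180e+00  5.32873500e-04
  1.66704453e+00 -7.01999308e-02]
w7 (np.float64(37.422826136714), np.float32(87.51726), array([46., 94., 95.], dtype=float32))
cap [314.03891113 244.01902426]
```

View pics/w7.png

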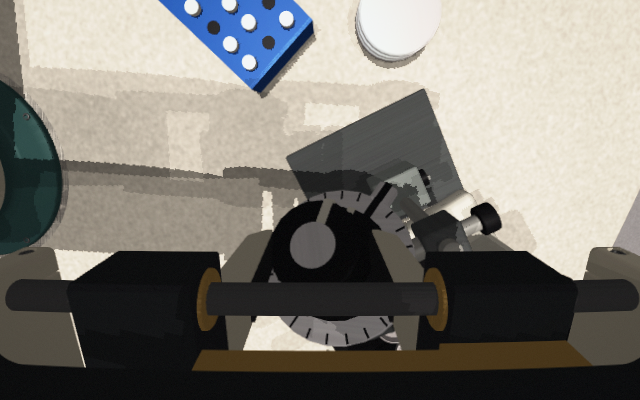

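servo_tool([
  [[0,0,0],0],
  [[0,0,0],0],
  [[0,0,0],-0.14],
  [[0,0,0],-0.14],
  [[0,0,0],-0.14],
  [[0,0,0],-0.14],
  [[0,0,0],-0.14],
  [[0,0,0],-0.14],
  [[0,0,0],-0.04],
  [[0,0,0],0],
], fingers=0.6)

```text
clock: 10.55
ee_pos: [0.4935, 0.1084, 0.2556]
tcp_rot: [0.848, 0.53, 0.0, 0.0]
contact_force: [0.1, 1.2, 0.0]
opening: 0.0745
```

servo_tool([
  [[0,0,0],0],
  [[0,0,0],0],
  [[0,0,0],0],
  [[0,0,0],0],
  [[0,0,0],0.06],
  [[0,0,0],0.08],
  [[0,0,0],0.08],
  [[0,0,0],0.08],
  [[0,0,0],0.08],
  [[0,0,0],0],
], fingers=-1)

```text
clock: 11.55
ee_pos: [0.4939, 0.1059, 0.2549]
tcp_rot: [0.934, 0.358, -0.001, 0.003]
contact_force: [6.0, -21.0, -6.2]
opening: 0.0493
```

servo_tool([
  [[0,0,0],0.06],
  [[0,0,0],0.08],
  [[0,0,0],0.06],
  [[0,0,0],0],
])

```text
clock: 11.95
ee_pos: [0.4934, 0.1066, 0.2554]
tcp_rot: [0.965, 0.264, -0.001, 0.002]
contact_force: [-3.0, -19.1, -3.4]
opening: 0.0502
```

```bash
python3 w.py w8;python3 m.py w8
```

```text
11.95 [0.49339075 0.1066209  0.2553757 ] [[0.861, 0.509, -0.0], [0.509, -0.861, -0.004], [-0.002, 0.003, -1.0]] [ -2.95028088 -19.13073844  -3.40366699] 0.050187055885956504 [ 0.16456034 -0.26585122  1.7436099  -0.00380724  1.66452971 -0.37019478]
w8 (np.float64(51.83805423596202), np.float32(82.70882), array([54., 89., 90.], dtype=float32))
cap [319.38590582 239.58234164]
```

servo_tool([
  [[0,0,0],0.06],
  [[0,0,0],0.08],
  [[0,0,0],0.07],
  [[0,0,0],0],
])

```text
clock: 12.4
ee_pos: [0.4922, 0.1084, 0.2565]
tcp_rot: [0.987, 0.162, -0.001, -0.0]
contact_force: [-20.2, -1.5, 10.2]
opening: 0.0523
```

```bash
python3 w.py w9;python3 m.py w9
```

```text
12.4 [0.49218773 0.10842151 0.25647972] [[0.948, 0.32, -0.002], [0.32, -0.948, 0.0], [-0.002, -0.001, -1.0]] [-20.17413133  -1.52084944  10.16626439] 0.05230738756014162 [ 1.65901712e-01 -2.66962205e-01  1.74273745e+00  5.05537556e-04
  1.66786800e+00 -1.59478838e-01]
w9 (np.float64(57.04217336677579), np.float32(86.04861), array([58., 92., 94.], dtype=float32))
cap [316.05673354 243.32404491]
```

View pics/w9.png

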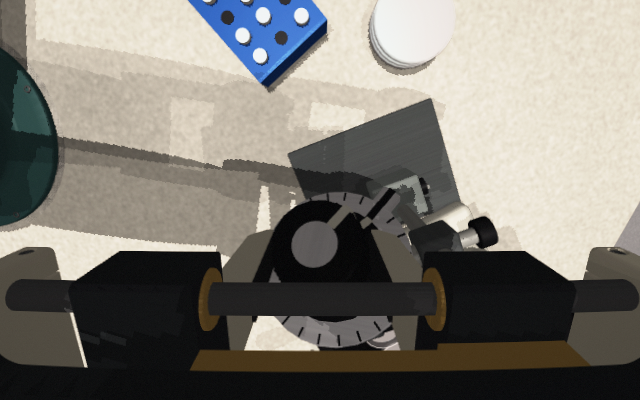

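Aligned visually: the line (345,212) points at the tab mark. I'll release, rise, and check from the first viewing position.

servo_tool([
  [[0,0,0],0],
  [[0,0,0],0],
  [[0,0,0],0],
  [[0,0,0],0],
  [[0,0,-0.02],0],
  [[0,0,-0.04],0],
  [[0,0,-0.04],0],
  [[0,0,-0.03],0],
  [[0,0,-0.02],0],
  [[0,0,0],0],
], fingers=1)

```text
clock: 13.45
ee_pos: [0.4937, 0.1085, 0.4084]
tcp_rot: [0.987, 0.163, 0.002, -0.0]
contact_force: [-0.1, 0.5, 1.0]
opening: 0.0929
```

servo_tool([
  [[0,0.005,0],0],
  [[0,0,0],0],
])

```text
clock: 13.65
ee_pos: [0.4951, 0.1032, 0.4042]
tcp_rot: [0.987, 0.163, -0.001, 0.0]
contact_force: [-0.1, 0.4, -0.1]
opening: 0.0931
```

```bash
python3 w.py w10;python3 m.py w10; python3 - <<'E'
from m import *
c=pickle.load(open('w10.pkl','rb'));v=np.load('v.npy')
g={'img':255-c['img'],'P':c['P'],**{k:c[k] for k in('fx','fy','cx','cy','k1')}}
print('zero mark',[meas(g,v,r,0.0,45,72)[0] for r in (.046,.056,.059)])
w1=pickle.load(open('w1.pkl','rb'));w1['img']=255-w1['img'];print('before',[meas(w1,v,r,0.0,45,72)[0] for r in (.046,.056,.059)])
q=proj(c,c['P'],v[:3]).astype(int);im=c['img'][q[1]-65:q[1]+65,q[0]-80:q[0]+80]
save('w10z',cv2.resize(im,None,fx=4.5,fy=4.5,interpolation=cv2.INTER_CUBIC))
E
```

```text
13.65 [0.49507209 0.10320962 0.40422027] [[0.947, 0.322, -0.002], [0.322, -0.947, -0.0], [-0.002, -0.0, -1.0]] [-0.08150738  0.36417572 -0.13502566] 0.09306515526498955 [ 1.55164705e-01 -2.37124502e-01  1.48094606e+00 -1.40378175e-04
  1.89948219e+00 -1.72511641e-01]
w10 (np.float64(56.978114379122346), np.float32(137.51062), array([100., 138., 152.], dtype=float32))
cap [317.90930892 177.38241158]
zero mark [np.float64(56.148170319269575), np.float64(54.85047901998949), np.float64(56.67249621223034)]
before [np.float64(55.979447038542084), np.float64(56.55859994928141), np.float64(56.53334799669961)]
```

View pics/w10z.png

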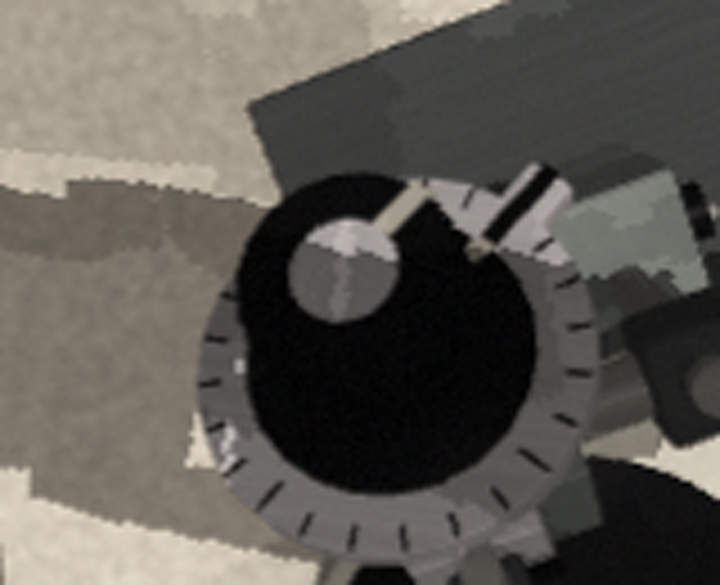

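```bash
python3 -c "
from h import *
c=camera('scene');save('fin',c['img']);print(state()['clock'],sign_off())"
```

```text
the job is handed in; nothing more can be done
13.75 None
```

View pics/fin.png

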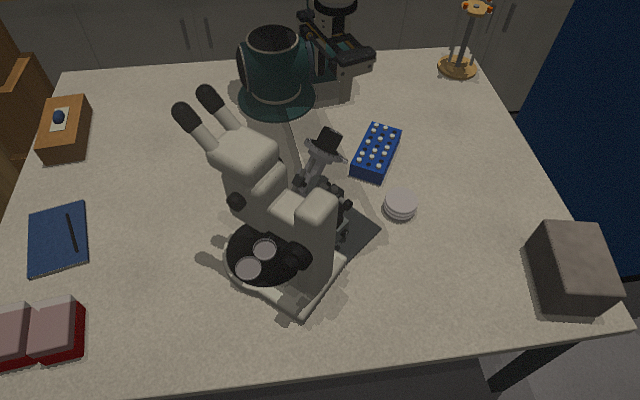

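The feed drum's line now stands at the zero mark, and the job was handed in at 13.75 s with the gripper open and about 0.15 m above the drum.

- **How it was turned:** the moves cannot tilt the tool, so I did not lean the gripper as the text asks. I gripped the drum's sides with the tool vertical and turned it about 59° clockwise in three short strokes, letting go and re-gripping between them. The pads slipped along the drum, so it turned a bit under half as far as the gripper did.
- **Alignment:** after letting go, the line measured 57.0° and the zero mark 55 to 57° (57.9° in the first fit). That is within about 2°, where 7.5° is allowed. In the close picture the line's lower end meets the mark's inner end. In the pictures taken between steps the line came up from below the mark, with no sign of overrun.
- **Ring:** its mark measured 56.0 to 56.6° before the turn and 54.9 to 56.7° after, so I see no movement beyond the scatter. The 54.9° reading is the one that disagrees most.
- **Bystanders:** the dishes, lid and tube rack look unmoved in the last scene picture. I compared that by eye only, after handing in.
- **Forces:** the highest contact force shown at the end of a move was about 23 N. I did not record the peaks within moves.

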